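# Point out a coin cell swap at the laptop repair bench

### The arm

A 6-joint arm with a two-finger parallel gripper is mounted at the origin on the work surface. World frame = base frame: x ahead of the robot, y to its left, z up, the work surface at z = 0. Lengths are in m, angles in degrees, forces in N, time in s.
With the tool pointing down it reaches from about 0.4 to 0.825 m from the base axis. Payload 7 kg.
Tool frame: the origin (TCP) lies between the finger pads; the fingertips stand 17 mm ahead of it and the grasp point (between the pads) lies 2 mm behind it; x points along the fingers, y is the direction in which the jaws open and shut, and the axes are right-handed (so a half turn about x gives the same grasp; the last joint's range is limited). The gripper opens to 88 mm and grips with 3 to 60 N. Pads are 19 mm wide; open, the fingers measure 130 mm over their backs; the gripper's body (78 mm by 193 mm) begins 47 mm behind the grasp point.
Start: joints at [-60.728, 20.546, 0.682, 0, -70.136, -16.507], TCP at [0.149, -0.658, 0.244] pointing down, gripper open.
Joint ranges: [-176.03, 176.03], [-82.01, 121.73], [-58.28, 71.71], [-173.87, 95.51], [-174.79, -0.11], [-173.66, 173.66]. Speed limits (degrees/s): [136.94, 136.94, 172.46, 180, 180, 180].

### API

Orientations are given as [roll, pitch, yaw] about the fixed x, y, z axes, in that order (R = Rz(yaw) Ry(pitch) Rx(roll)).
In Python, from plant import r gives the robot as it stands.
- The arm moves only by the shell command python3 -m jog 'ROWS' [FORCE]. ROWS is a JSON object of lists of equal length, an entry for each row: "fingers": the opening, from 0 (shut) to 1 (fully open); "dp": the shift along the tool's x, y, z in mm, a list of three; "twist": the turn about the tool's x in degrees. In form: {"fingers": [fingers, ...], "dp": [[dx, dy, dz], ...], "twist": [twist, ...]}. A call has exactly 5 rows; each row is the pose to reach, as a shift and turn from the pose measured when the call began, along the tool's axes at that moment; what a row does not reach only later rows make up. A row lasts 1/10 s, in which the tool goes at most 50 mm and 8.59 degrees, less where a joint would pass 70% of its speed; a pose out of reach is approached as far as the arm can. A call with a gripper value outside its range is refused whole. The fingers move at their own pace and stop on an object; FORCE is the grip in N (left out, the last holds). Time passes only in rows, so rows that repeat a pose let the fingers close, or fill a call up. It gives the time, the measured TCP pose, the force and the opening at its end, in the units of the state.
- r.get_state(): the state, without advancing time (a new reading comes with each control period).
- r.capture(name): name is "side" or "top"; returns a dict with "frame" (384x512x3 uint8, red, green, blue), "intrinsics" (3x3 intrinsics, pixels), "pose" (4x4, takes a point from camera to world coordinates). Camera axes: x right, y down, z forward; pixel columns grow to the right and rows downward; lengths in m; the calibration is good to about 2 mm. A picture is of the moment at which its call begins. There is no depth.
- r.close_job(): hands the job in, once; it reports no verdict.
The state is a dict: "time_s": time; "joints": joint angles; "qd": joint speeds; "joint_torque": joint torques, N m; "tcp_pos": TCP position; "eef_rot": TCP orientation; "contact_force": force on the tool from outside, world axes, zero at the start; "moment": the same for the moment, N m; "gripper_width": finger opening in m.
Only numpy, scipy, OpenCV 4.12 (cv2) and the standard library are available. Lean on these libraries where they do the work, as an engineer would, in place of code of your own. Each camera call takes 0.05 s, during which the arm holds its last target. There are 200 camera calls.

### The job

Show the bench camera which battery is being swapped: hold the fingertips a finger's breadth or two directly above the yellow coin cell in the open laptop for two full seconds without touching it, then do the same above the matching yellow spare in the parts tray. Then save the record by pressing the green button on the white recorder box all the way down, letting it come up again and moving the hand clear. Do not touch the laptop, the tray or any cell, do not press the red button, do not lower the fingers over the speaker or the other two spares as if pointing at them, and leave the tools and other things where they lie.

Things in the scene. Friction and masses are not known exactly. Their poses are not given: they have to be found in the camera images.
- old_cell_top (a point): yellow coin cell stuck in the open front bay of the laptop: a disc 24 mm across, 5 mm thick, on the laptop's floor. This point: centre of its top face, 11 mm above the table. It lies in the left or the right half of the bay, at least 25 mm inside the laptop's rim
- speaker_top (a point): round grey speaker with a black centre, in the other half of the same bay: 28 mm across, 5 mm thick. This point: centre of its top face, 11 mm above the table
- laptop: opened black laptop, fixed: base 210 mm (its x) by 300 mm (its y), rim 18 mm high and 5 mm thick, floor 6 mm thick, black-wrapped boards up to 14 mm high in the far half, display folded back beyond the far side, rising to 60 mm. Origin: underside centre of the base; z up, x towards the display
- tray: light grey parts tray, fixed, 80 mm (x) by 150 mm (y), 18 mm high, walls 4 mm, floor 4 mm, three open compartments side by side along y, one loose spare cell in each in any order. Origin: underside centre; z up
- spare_yellow_top (a point): yellow spare coin cell, loose in a compartment of the tray: disc 24 mm across, 5 mm thick. This point: centre of its top face, 9 mm above the table
- spare_blue_top (a point): blue spare coin cell, same size, in another compartment. This point: centre of its top face
- spare_bare_top (a point): bare metal (silver) spare coin cell, same size, in another compartment. This point: centre of its top face
- save_button (a joint): travel of the green push button on the recorder: 0 up, 0.006 m fully down; a spring needs about 5 N to press it down and brings it back up
- save_button_top (a point): centre of the top of the green button, 30 mm across, pressed straight down; on the top of the white recorder box (80 by 110 mm, 35 mm high, fixed). It moves with the button
- discard_button (a joint): travel of the red push button on the recorder, 56 mm from the green one (centre to centre): 0 up, 0.006 m fully down
- discard_button_top (a point): centre of the top of the red button, 30 mm across, to be left alone
- tape: loose roll of black tape, 76 mm across, 19 mm high. Origin: underside centre
- screwdriver: loose screwdriver with an orange handle, lying flat. Origin: underside, about the middle of its length; x along it
- cleaner: loose amber bottle, 50 mm across, 120 mm high. Origin: underside centre
- card: loose small green circuit card with a metal shield, 30 by 50 mm, 5 mm high. Origin: underside centre
- meter: loose yellow multimeter, 150 by 75 mm, 40 mm high. Origin: underside centre
There are look-alikes about, which are no part of the job. What is meant by the part that bears save_button is not orange or turquoise, and is the smaller of those in its own colour.

How it is judged:
By the outcome, as a careful person would: the job done as asked, in the order asked, and still so for the second after the job is handed in, with the robot touching nothing.
It also fails if it takes over 46 s, if anything falls off the work surface, if the arm or the gripper's body presses on something with over 40 N, if the wrist force passes 120 N, or if a joint passes its speed limit or range.

## Working session

There is one attempt and no reset: what is moved stays moved. The work goes in short steps, Python scripts to look and compute and a shell command to move; the robot and the scene stay as the last step left them, time stands still between calls to the robot, and variables do not carry over. Pictures are saved under pics/ and viewed, on a budget of 10 in all, crops included, one or two more only if the job needs it, and the job is handed in when it is done.

```bash
ls; mkdir -p pics; python3 - <<'E'
from plant import r
import cv2,numpy as np
s=r.get_state();print({k:np.round(s[k],3).tolist() for k in s})
for n in("top","side"):
    c=r.capture(n);np.savez(f"{n}0.npz",**c)
    print(n,c["intrinsics"].round(1).tolist(),c["pose"].round(3).tolist())
    cv2.imwrite(f"pics/{n}0.png",cv2.resize(c["frame"][:,:,::-1],(800,600),interpolation=cv2.INTER_CUBIC))
E
```

```text
pics
{'time_s': 0.0, 'joints': [-60.728, 20.589, 0.633, -0.021, -70.135, -16.507], 'qd': [0.245, 0.029, -0.013, 0.06, 0.079, 0.054], 'joint_torque': [-0.002, -58.272, 29.305, 6.997, 0.007, -0.0], 'tcp_pos': [0.149, -0.658, 0.243], 'eef_rot': [94.438, 89.907, 107.196], 'contact_force': [0.062, 0.323, 0.245], 'moment': [-0.05, 0.001, 0.008], 'gripper_width': 0.088}
top [[473.8, 0.0, 253.1], [0.0, 473.8, 195.9], [0.0, 0.0, 1.0]] [[0.023, -0.991, 0.135, 0.32], [-1.0, -0.024, -0.006, -0.025], [0.009, -0.134, -0.991, 1.497], [0.0, 0.0, 0.0, 1.0]]
side [[420.1, 0.0, 261.2], [0.0, 420.1, 189.8], [0.0, 0.0, 1.0]] [[-0.961, -0.204, 0.189, 0.307], [-0.278, 0.686, -0.672, 0.796], [0.007, -0.698, -0.716, 0.956], [0.0, 0.0, 0.0, 1.0]]
```

View pics/top0.png

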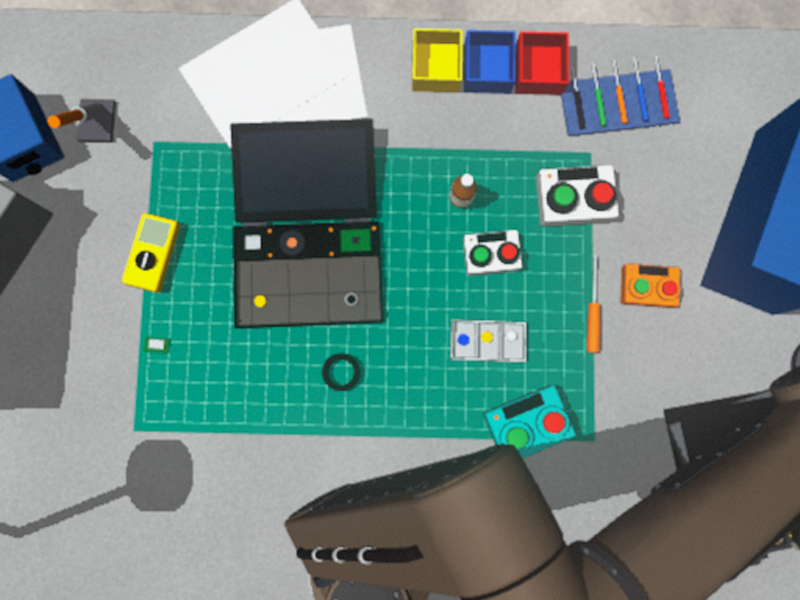

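View pics/side0.png

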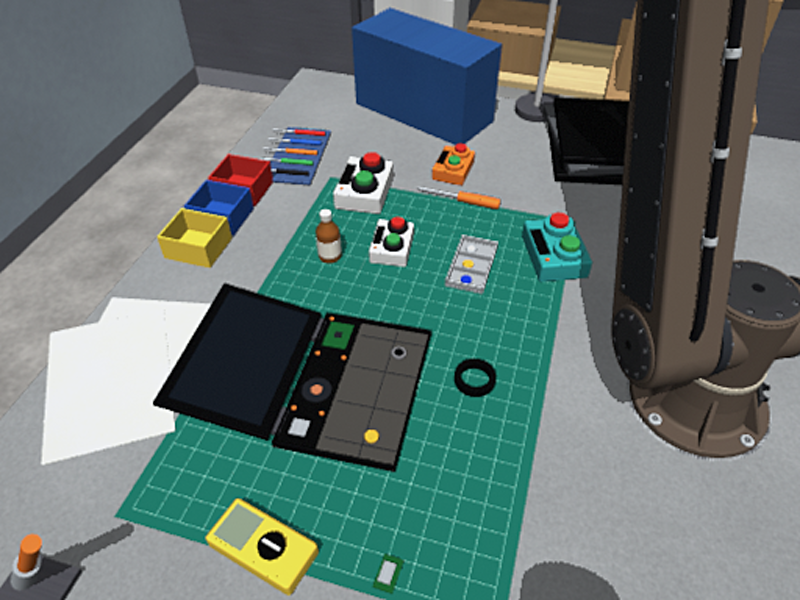

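Both views agree. In the top view (800x600 pixels):
- **Yellow things:** cell in the laptop (260,301), middle spare (487,337). Look-alikes are the multimeter (150,252) and the bin (437,58).
- **Other discs:** speaker (350,299), blue spare (463,340), silver spare (512,336).
- **Green buttons:** small white box (481,255), large white box (563,196), orange (641,286), turquoise (517,437).

I choose the small white box. Next I measure, with one close crop as a check.

```bash
cat > h.py <<'E'
import numpy as np,cv2
def ray(c,u,v):
    d=np.linalg.inv(c["intrinsics"])@[u,v,1.]; return c["pose"][:3,3],c["pose"][:3,:3]@d
def onz(c,u,v,z):
    o,d=ray(c,u,v); return o+d*(z-o[2])/d[2]
def tri(a,b):
    (o1,d1),(o2,d2)=a,b
    t=np.linalg.lstsq(np.c_[d1,-d2],o2-o1,rcond=None)[0]
    p,q=o1+t[0]*d1,o2+t[1]*d2; return (p+q)/2,np.linalg.norm(p-q)
R={"yellow":(22,35),"green":(50,75),"blue":(110,130),"red":(0,6)}
def blob(c,col,u,v,w=14,smin=120):
    """centroid (u,v full px) of colour blob nearest to u,v (800x600 px)"""
    h=cv2.cvtColor(c["frame"],cv2.COLOR_RGB2HSV);lo,hi=R[col]
    m=cv2.inRange(h,(lo,smin,60),(hi,255,255))
    n,l,s,ce=cv2.connectedComponentsWithStats(m)
    u,v=u/1.5625,v/1.5625
    k=1+np.argmin(np.hypot(ce[1:,0]-u,ce[1:,1]-v)+20*(s[1:,4]<8)); return ce[k],s[k,2:5]
E
python3 - <<'E'
from h import *
np.set_printoptions(precision=4,suppress=True)
T,S=dict(np.load("top0.npz")),dict(np.load("side0.npz"))
for n,col,a,b,z in [("old","yellow",(260,301),(371,436),.011),("spareY","yellow",(487,337),(468,264),.009),("spareB","blue",(463,340),(466,280),.009),("save","green",(481,255),(394,241),.045),("disc","red",(508,252),(397,224),.045),("biggreen","green",(563,196),(364,181),.05)]:
    (p,sp),(q,sq)=blob(T,col,*a),blob(S,col,*b)
    print(n,p,sp,q,sq,"topz",onz(T,*p,z),"sidez",onz(S,*q,z),"tri",*tri(ray(T,*p),ray(S,*q)))
for n,u,v,z in [("speaker",350,299,.011),("silver",512,336,.009),("lapFL",236,326,.018),("lapFR",382,321,.018),("lapBR",378,224,.018),("lapBL",234,229,.018),("trayFL",451,361,.018),("trayBR",526,321,.018),("smallbox",465,234,.035),("smallboxR",522,271,.035),("bottle",464,190,.1),("tape",342,372,.01),("turq",550,388,.05)]:
    print(n,onz(T,u/1.5625,v/1.5625,z))
a=T["frame"][140:240,145:350,::-1]
cv2.imwrite("pics/crop.png",cv2.resize(a,(800,390),interpolation=cv2.INTER_CUBIC))
E
```

```text
old [166.     192.3214] [ 9  8 56] [237.5077 278.6154] [10  9 65] topz [0.5265 0.2411 0.011 ] sidez [0.5258 0.2368 0.011 ] tri [0.5252 0.24   0.0163] 0.0011876860255037975
spareY [311.1463 215.1463] [ 7  7 41] [299.2273 168.4091] [ 7  4 22] topz [ 0.4651 -0.2193  0.009 ] sidez [ 0.4636 -0.224   0.009 ] tri [ 0.4637 -0.2187  0.014 ] 0.0018924967453595508
spareB [296.1538 217.    ] [ 7  7 39] [297.9333 178.1667] [ 7  5 30] topz [ 0.4581 -0.172   0.009 ] sidez [ 0.4575 -0.1774  0.009 ] tri [ 0.4571 -0.1715  0.0147] 0.0010186884106782896
save [307.4483 162.5287] [10 10 87] [251.2069 152.7586] [ 9  8 58] topz [ 0.6265 -0.202   0.045 ] sidez [ 0.6268 -0.2143  0.045 ] tri [ 0.6231 -0.2005  0.0575] 0.0013899882698615296
disc [325.3494 160.6506] [10 10 83] [254.2037 142.0556] [ 9  7 54] topz [ 0.6339 -0.258   0.045 ] sidez [ 0.6334 -0.2705  0.045 ] tri [ 0.6301 -0.2561  0.0574] 0.0021693409390776217
biggreen [360.5302 124.7114] [ 14  14 149] [232.7766 113.6489] [12 10 94] topz [ 0.7511 -0.368   0.05  ] sidez [ 0.7538 -0.3984  0.05  ] tri [ 0.7414 -0.3615  0.0781] 0.002681515783005154
speaker [0.534  0.0578 0.011 ]
silver [ 0.4667 -0.2715  0.009 ]
lapFL [0.4728 0.2841 0.018 ]
lapFR [ 0.4899 -0.0083  0.018 ]
lapBR [0.6895 0.005  0.018 ]
lapBL [0.6716 0.2985 0.018 ]
trayFL [ 0.4128 -0.1481  0.018 ]
trayBR [ 0.4968 -0.2982  0.018 ]
smallbox [ 0.6689 -0.1717  0.035 ]
smallboxR [ 0.5958 -0.2872  0.035 ]
bottle [ 0.741  -0.1624  0.1   ]
tape [0.3862 0.0693 0.01  ]
turq [ 0.3627 -0.339   0.05  ]
```

View pics/crop.png

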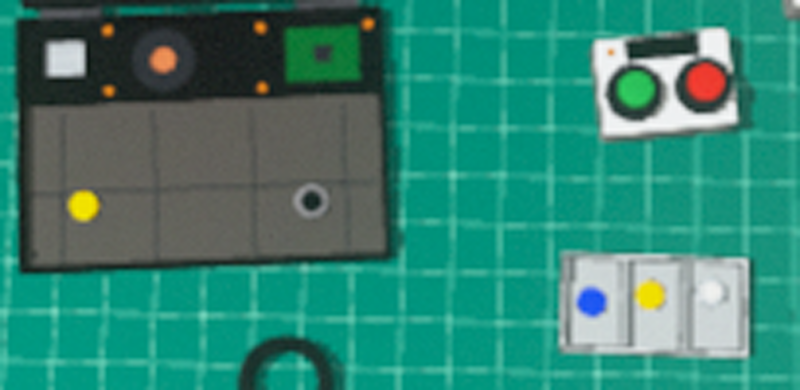

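The crop confirms the choices: yellow cell on the left of the bay, speaker on the right, tray order blue/yellow/silver, and the small white recorder with green on the left. The laptop, tray and box sizes and the 56 mm button spacing all match the description. The height is off by about +5 mm, so I average the two views.

```bash
cat > g.py <<'E'
import sys,numpy as np
from scipy.spatial.transform import Rotation as Ro
from plant import r
def show(*pts):
    s=r.get_state();M=Ro.from_euler('xyz',s["eef_rot"],degrees=True).as_matrix();p=np.array(s["tcp_pos"])
    print("t",s["time_s"],"p",p.round(4),"F",np.round(s["contact_force"],1),"w",round(s["gripper_width"],4),"j",np.round(s["joints"],0))
    print("axes x",M[:,0].round(3),"y",M[:,1].round(3),"z",M[:,2].round(3))
    for q in pts: print(q,"dp",(M.T@(np.array(q)-p)*1000).round(1))
if __name__=="__main__": show(*[eval(a) for a in sys.argv[1:]])
E
python3 g.py "[.4,-.4,.2]" "[.525,.2395,.2]" "[.525,.2395,.053]"
```

```text
t 0.1 p [ 0.149  -0.6579  0.2427] F [-0.7  0.3 -0.4] w 0.0879 j [-61.  21.   1.  -0. -70. -17.]
axes x [-0.     0.001 -1.   ] y [-0.221  0.975  0.001] z [ 0.975  0.221 -0.   ]
[0.4, -0.4, 0.2] dp [ 43.  196.1 301.8]
[0.525, 0.2395, 0.2] dp [ 43.8 792.2 564.9]
[0.525, 0.2395, 0.053] dp [190.8 792.  564.9]
```

```bash
python3 -m jog '{"fingers":[0,0,0,0,0],"dp":[[10,20,30],[20,45,65],[30,70,100],[40,95,140],[40,120,180]],"twist":[0,0,0,0,0]}' 20
python3 -m jog '{"fingers":[0,0,0,0,0],"dp":[[0,25,35],[0,50,70],[0,75,100],[0,110,120],[0,150,130]],"twist":[0,0,0,0,0]}'
python3 g.py "[.525,.2395,.2]"
```

```text
time_s: 0.6
tcp_pos: [0.2982, -0.4989, 0.2011]
eef_rot: [108.9, 89.8, 121.6]
contact_force: [1.1, -1.1, 0.9]
gripper_width: 0.053
time_s: 1.1
tcp_pos: [0.3932, -0.3225, 0.2009]
eef_rot: [115.4, 89.7, 128.2]
contact_force: [0.5, 0.7, 0.2]
gripper_width: 0.0133
t 1.1 p [ 0.3932 -0.3225  0.2009] F [0.5 0.7 0.2] w 0.0133 j [-17.   7. -23.  -0. -60. -60.]
axes x [-0.003  0.004 -1.   ] y [-0.22   0.975  0.004] z [ 0.975  0.22  -0.002]
[0.525, 0.2395, 0.2] dp [  2.6 519.1 252.5]
```

```bash
python3 -m jog '{"fingers":[0,0,0,0,0],"dp":[[0,40,20],[0,85,40],[0,130,60],[0,175,85],[0,220,105]],"twist":[0,0,0,0,0]}'
python3 -m jog '{"fingers":[0,0,0,0,0],"dp":[[0,45,20],[0,90,45],[0,135,65],[0,180,90],[0,220,110]],"twist":[0,0,0,0,0]}'
python3 g.py "[.525,.2395,.12]" "[.525,.2395,.053]"
```

```text
time_s: 1.6
tcp_pos: [0.4471, -0.0835, 0.2018]
eef_rot: [109.6, 89.7, 122.3]
contact_force: [1.1, -0.5, 0.3]
gripper_width: 0.0006
time_s: 2.1
tcp_pos: [0.5059, 0.1576, 0.2025]
eef_rot: [108.2, 89.7, 121.0]
contact_force: [0.7, -1.1, -0.1]
gripper_width: 0.0005
t 2.1 p [0.5059 0.1576 0.2025] F [ 0.7 -1.1 -0.1] w 0.0005 j [  38.    9.  -21.   -0.  -60. -115.]
axes x [-0.002  0.004 -1.   ] y [-0.221  0.975  0.004] z [ 0.975  0.221 -0.001]
[0.525, 0.2395, 0.12] dp [82.8 75.3 36.9]
[0.525, 0.2395, 0.053] dp [149.8  75.   37. ]
```

```bash
python3 -m jog '{"fingers":[0,0,0,0,0],"dp":[[10,30,15],[20,60,28],[30,75,37],[50,75,37],[75,75,37]],"twist":[0,0,0,0,0]}'
python3 -m jog '{"fingers":[0,0,0,0,0],"dp":[[15,0,0],[35,0,0],[55,0,0],[65,0,0],[65,0,0]],"twist":[0,0,0,0,0]}'
python3 g.py "[.525,.2395,.053]"
python3 - <<'E'
from plant import r
from h import *
im=[]
for n,p in(("top",(.525,.24,.03)),("side",(.525,.24,.03))):
    c=r.capture(n);q=np.linalg.inv(c["pose"])@[*p,1];u,v,_=(c["intrinsics"]@q[:3]/q[2]).astype(int)
    im.append(cv2.resize(c["frame"][v-50:v+50,u-50:u+50,::-1],(400,400),interpolation=cv2.INTER_CUBIC))
cv2.imwrite("pics/a1.png",np.hstack(im))
E
```

```text
time_s: 2.6
tcp_pos: [0.5255, 0.2398, 0.1273]
eef_rot: [98.6, 89.7, 111.4]
contact_force: [-0.6, 0.1, -0.4]
gripper_width: 0.0006
time_s: 3.1
tcp_pos: [0.5246, 0.239, 0.0608]
eef_rot: [136.6, 89.7, 149.4]
contact_force: [-0.5, -0.6, -0.4]
gripper_width: 0.0004
t 3.1 p [0.5246 0.239  0.0608] F [-0.5 -0.6 -0.4] w 0.0004 j [  44.   22.  -24.   -0.  -44. -121.]
axes x [-0.004  0.002 -1.   ] y [-0.221  0.975  0.003] z [ 0.975  0.221 -0.004]
[0.525, 0.2395, 0.053] dp [7.8 0.4 0.5]
```

View pics/a1.png

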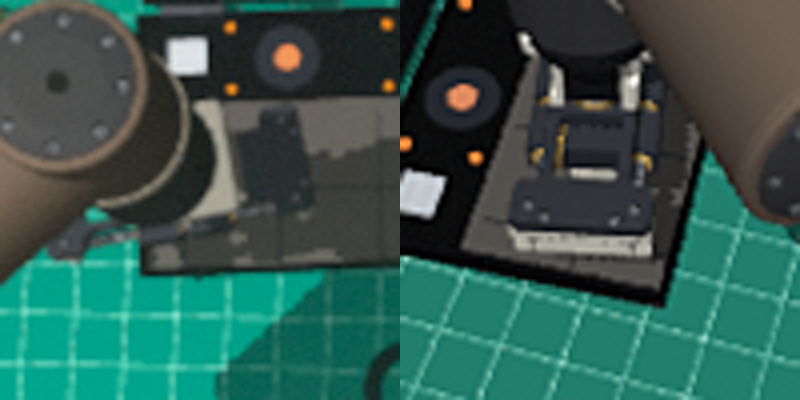

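The hand hides the cell in both views and the fingers are shut above the bay, so I rely on the measured position. I drop to about 25 mm clearance and hold for 2.5 s or more.

```bash
python3 -m jog '{"fingers":[0,0,0,0,0],"dp":[[4,0,0],[7,0,0],[7,0,0],[7,0,0],[7,0,0]],"twist":[0,0,0,0,0]}'
for i in 1 2 3 4 5; do python3 -m jog '{"fingers":[0,0,0,0,0],"dp":[[0,0,0],[0,0,0],[0,0,0],[0,0,0],[0,0,0]],"twist":[0,0,0,0,0]}'|grep -E 'time|tcp'; done
python3 g.py "[.525,.2395,.054]" "[.525,.2395,.2]" "[.464,-.2205,.2]"
```

```text
time_s: 3.7
tcp_pos: [0.5258, 0.2401, 0.0559]
eef_rot: [91.8, 89.7, 104.6]
contact_force: [0.1, 0.2, 0.6]
gripper_width: 0.0005
time_s: 4.2
tcp_pos: [0.5258, 0.2401, 0.0559]
time_s: 4.7
tcp_pos: [0.5258, 0.2401, 0.0559]
time_s: 5.2
tcp_pos: [0.5258, 0.2401, 0.0559]
time_s: 5.7
tcp_pos: [0.5258, 0.2401, 0.0559]
time_s: 6.2
tcp_pos: [0.5258, 0.2401, 0.0559]
t 6.2 p [0.5258 0.2401 0.0559] F [-0.   0.2  0.3] w 0.0007 j [  44.   22.  -24.   -0.  -43. -121.]
axes x [-0.001  0.005 -1.   ] y [-0.222  0.975  0.005] z [ 0.975  0.222 -0.   ]
[0.525, 0.2395, 0.054] dp [ 1.9 -0.4 -0.9]
[0.525, 0.2395, 0.2] dp [-144.1    0.3   -0.9]
[0.464, -0.2205, 0.2] dp [-146.1 -434.7 -162.5]
```

That is 28 mm clearance. There is plenty of time, so I hold again a little lower to sit clearly mid-range.

```bash
python3 -m jog '{"fingers":[0,0,0,0,0],"dp":[[4,0,0],[7,0,0],[7,0,0],[7,0,0],[7,0,0]],"twist":[0,0,0,0,0]}'
for i in 1 2 3 4 5; do python3 -m jog '{"fingers":[0,0,0,0,0],"dp":[[0,0,0],[0,0,0],[0,0,0],[0,0,0],[0,0,0]],"twist":[0,0,0,0,0]}'|grep -E 'time|tcp'; done
python3 -m jog '{"fingers":[0,0,0,0,0],"dp":[[-20,0,0],[-50,0,0],[-90,0,0],[-120,0,0],[-150,0,0]],"twist":[0,0,0,0,0]}'
python3 g.py "[.464,-.2205,.2]"
```

```text
time_s: 6.7
tcp_pos: [0.5258, 0.2402, 0.0489]
eef_rot: [92.1, 89.7, 104.9]
contact_force: [0.3, -0.2, -0.5]
gripper_width: 0.0006
time_s: 7.2
tcp_pos: [0.5258, 0.2402, 0.049]
time_s: 7.7
tcp_pos: [0.5258, 0.2402, 0.049]
time_s: 8.2
tcp_pos: [0.5258, 0.2402, 0.049]
time_s: 8.7
tcp_pos: [0.5259, 0.2402, 0.049]
time_s: 9.2
tcp_pos: [0.5258, 0.2402, 0.049]
time_s: 9.7
tcp_pos: [0.5259, 0.2394, 0.2006]
eef_rot: [85.1, 89.7, 97.9]
contact_force: [1.1, 0.6, -0.4]
gripper_width: 0.0003
t 9.7 p [0.5259 0.2394 0.2006] F [ 1.1  0.6 -0.4] w 0.0003 j [  44.   13.  -15.   -0.  -61. -121.]
axes x [-0.001  0.005 -1.   ] y [-0.222  0.975  0.005] z [0.975 0.222 0.   ]
[0.464, -0.2205, 0.2] dp [  -1.7 -434.7 -162.5]
```

```bash
python3 -m jog '{"fingers":[0,0,0,0,0],"dp":[[0,-35,-13],[0,-80,-30],[0,-125,-47],[0,-170,-64],[0,-215,-80]],"twist":[0,0,0,0,0]}'
python3 -m jog '{"fingers":[0,0,0,0,0],"dp":[[0,-45,-17],[0,-90,-34],[0,-135,-50],[0,-175,-65],[0,-205,-75]],"twist":[0,0,0,0,0]}'
python3 g.py "[.464,-.2205,.2]" "[.464,-.2205,.1]"

```

```text
time_s: 10.2
tcp_pos: [0.4949, 0.0104, 0.1997]
eef_rot: [78.5, 89.7, 91.3]
contact_force: [1.4, 0.2, -0.5]
gripper_width: 0.0005
time_s: 10.7
tcp_pos: [0.4666, -0.2084, 0.1987]
eef_rot: [75.9, 89.7, 88.7]
contact_force: [0.7, 0.7, 0.0]
gripper_width: 0.0006
t 10.7 p [ 0.4666 -0.2084  0.1987] F [0.7 0.7 0. ] w 0.0006 j [ -2.   7. -23.  -0. -60. -75.]
axes x [ 0.     0.005 -1.   ] y [-0.222  0.975  0.005] z [0.975 0.222 0.001]
[0.464, -0.2205, 0.2] dp [ -1.3 -11.2  -5.2]
[0.464, -0.2205, 0.1] dp [ 98.7 -11.7  -5.3]
```

```bash
python3 -m jog '{"fingers":[0,0,0,0,0],"dp":[[0,-11,-5],[5,-11,-5],[35,-11,-5],[70,-11,-5],[100,-12,-5]],"twist":[0,0,0,0,0]}'
python3 g.py "[.464,-.2205,.048]"
```

```text
time_s: 11.2
tcp_pos: [0.4642, -0.2195, 0.0974]
eef_rot: [71.7, 89.7, 84.6]
contact_force: [0.2, -0.4, -0.0]
gripper_width: 0.0007
t 11.2 p [ 0.4642 -0.2195  0.0974] F [ 0.2 -0.4 -0. ] w 0.0007 j [ -4.  14. -30.  -0. -46. -73.]
axes x [ 0.001  0.006 -1.   ] y [-0.222  0.975  0.005] z [0.975 0.222 0.002]
[0.464, -0.2205, 0.048] dp [49.4 -1.2 -0.5]
```

```bash
python3 -m jog '{"fingers":[0,0,0,0,0],"dp":[[10,-1,0],[25,-1,0],[38,-1,0],[46,-1,0],[49,-1,0]],"twist":[0,0,0,0,0]}'
for i in 1 2 3 4 5; do python3 -m jog '{"fingers":[0,0,0,0,0],"dp":[[0,0,0],[0,0,0],[0,0,0],[0,0,0],[0,0,0]],"twist":[0,0,0,0,0]}'|grep -E 'time|tcp'; done
python3 g.py "[.464,-.2205,.048]"
python3 - <<'E'
from plant import r
from h import *
im=[]
for n in("top","side"):
    c=r.capture(n);q=np.linalg.inv(c["pose"])@[.5,-.2,.03,1];u,v,_=(c["intrinsics"]@q[:3]/q[2]).astype(int)
    im.append(cv2.resize(c["frame"][v-50:v+50,u-50:u+50,::-1],(400,400),interpolation=cv2.INTER_CUBIC))
cv2.imwrite("pics/a2.png",np.hstack(im))
E
```

```text
time_s: 11.7
tcp_pos: [0.4646, -0.2197, 0.0482]
eef_rot: [76.4, 89.7, 89.3]
contact_force: [0.4, 1.1, 0.6]
gripper_width: 0.0005
time_s: 12.2
tcp_pos: [0.4648, -0.2197, 0.0485]
time_s: 12.7
tcp_pos: [0.4648, -0.2197, 0.0485]
time_s: 13.2
tcp_pos: [0.4648, -0.2197, 0.0485]
time_s: 13.7
tcp_pos: [0.4648, -0.2197, 0.0485]
time_s: 14.2
tcp_pos: [0.4648, -0.2197, 0.0485]
t 14.2 p [ 0.4648 -0.2197  0.0485] F [ 0.1  0.4 -0.2] w 0.0004 j [ -4.  18. -33.  -1. -39. -73.]
axes x [ 0.001  0.006 -1.   ] y [-0.223  0.975  0.005] z [0.975 0.223 0.002]
[0.464, -0.2205, 0.048] dp [ 0.5 -0.6 -0.9]
```

View pics/a2.png

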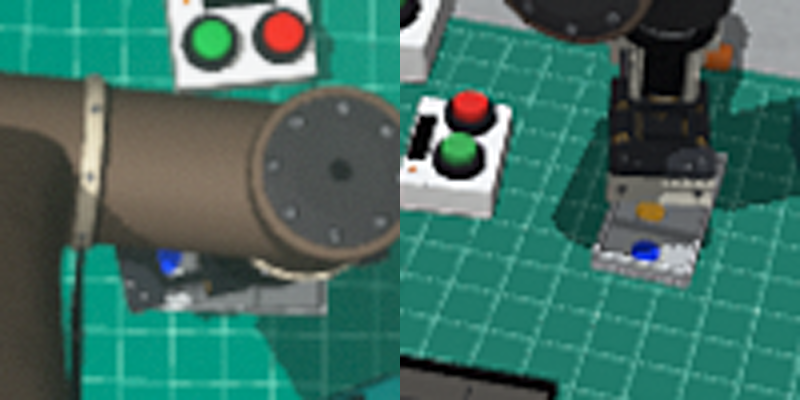

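```bash
python3 - <<'E'
from h import *
c=dict(np.load("side0.npz"))
def pr(p):
    q=np.linalg.inv(c["pose"])@[*p,1];return (c["intrinsics"]@q[:3]/q[2])[:2]
u0=pr((.5,-.2,.03)).astype(int)-50
for p in [(.4648,-.2197,.009),(.4648,-.2197,.0315),(.4648,-.2197,.0485),(.460,-.199,.0315),(.469,-.240,.0315)]: print(p,(pr(p)-u0)*4+[400,0])
E
python3 g.py "[.464,-.2205,.15]" "[.624,-.2015,.15]" "[.624,-.2015,.085]"
```

```text
(0.4648, -0.2197, 0.009) [646.31323975 212.7460306 ]
(0.4648, -0.2197, 0.0315) [648.26903623 192.57730015]
(0.4648, -0.2197, 0.0485) [649.77742959 177.02231808]
(0.46, -0.199, 0.0315) [648.51044084 210.22581081]
(0.469, -0.24, 0.0315) [648.63720771 175.75240823]
t 14.3 p [ 0.4648 -0.2197  0.0485] F [ 0.4 -0.8  0.3] w 0.0 j [ -4.  18. -33.  -1. -39. -73.]
axes x [ 0.001  0.006 -1.   ] y [-0.223  0.975  0.005] z [0.975 0.223 0.002]
[0.464, -0.2205, 0.15] dp [-101.5   -0.    -0.7]
[0.624, -0.2015, 0.15] dp [-101.3  -17.1  159.5]
[0.624, -0.2015, 0.085] dp [-36.3 -17.5 159.4]
```

The projection agrees: the cell is predicted at (646,213) and seen at (650,212), with the tips just above it. Now the recorder, lifting first.

```bash
python3 -m jog '{"fingers":[0,0,0,0,0],"dp":[[-20,0,0],[-55,0,0],[-90,-1,15],[-100,-5,60],[-100,-12,110]],"twist":[0,0,0,0,0]}'
python3 -m jog '{"fingers":[0,0,0,0,0],"dp":[[0,-3,30],[0,-5,48],[0,-5,49],[10,-5,49],[25,-5,49]],"twist":[0,0,0,0,0]}'
python3 g.py "[.624,-.2015,.15]" "[.624,-.2015,.08]"
```

```text
time_s: 14.8
tcp_pos: [0.5761, -0.2077, 0.1523]
eef_rot: [26.4, 89.5, 39.3]
contact_force: [0.2, -0.7, -0.2]
gripper_width: 0.0002
time_s: 15.3
tcp_pos: [0.6246, -0.2016, 0.1275]
eef_rot: [23.3, 89.5, 36.1]
contact_force: [-0.4, -0.3, 0.8]
gripper_width: 0.0005
t 15.3 p [ 0.6246 -0.2016  0.1275] F [-0.4 -0.3  0.8] w 0.0005 j [ -1.  24. -10.  -0. -56. -76.]
axes x [ 0.007  0.005 -1.   ] y [-0.222  0.975  0.003] z [0.975 0.222 0.008]
[0.624, -0.2015, 0.15] dp [-22.5   0.3  -0.4]
[0.624, -0.2015, 0.08] dp [47.5  0.1 -1. ]
```

```bash
python3 -m jog '{"fingers":[0,0,0,0,0],"dp":[[12,0,0],[28,0,-1],[40,0,-1],[47,0,-1],[48,0,-1]],"twist":[0,0,0,0,0]}'
python3 g.py "[.624,-.2015,.07]"
python3 - <<'E'
from plant import r
from h import *
im=[]
for n in("top","side"):
    c=r.capture(n);q=np.linalg.inv(c["pose"])@[.624,-.2,.05,1];u,v,_=(c["intrinsics"]@q[:3]/q[2]).astype(int)
    im.append(cv2.resize(c["frame"][v-35:v+35,u-35:u+35,::-1],(400,400),interpolation=cv2.INTER_CUBIC))
cv2.imwrite("pics/a3.png",np.hstack(im))
E
```

```text
time_s: 15.8
tcp_pos: [0.6232, -0.2016, 0.0784]
eef_rot: [31.6, 89.6, 44.5]
contact_force: [0.2, -0.1, 0.3]
gripper_width: 0.0006
t 15.8 p [ 0.6232 -0.2016  0.0784] F [ 0.2 -0.1  0.3] w 0.0006 j [ -1.  27. -13.  -0. -50. -76.]
axes x [ 0.005  0.005 -1.   ] y [-0.222  0.975  0.004] z [0.975 0.222 0.007]
[0.624, -0.2015, 0.07] dp [ 8.4 -0.1  0.7]
```

View pics/a3.png

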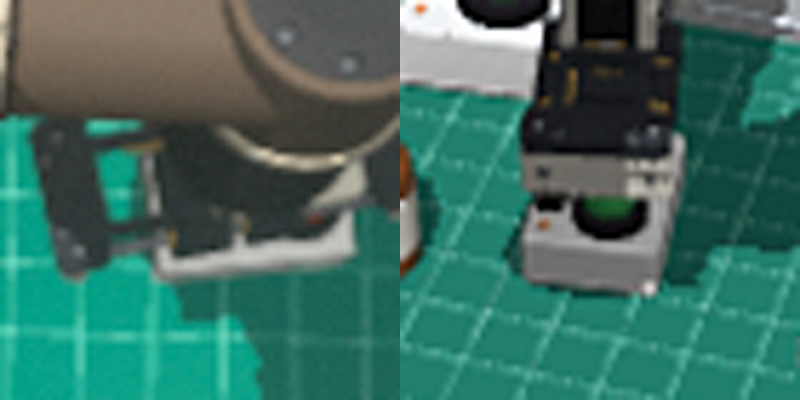

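The green button is right under the hand, partly hidden by the gripper body. The amber bottle at the left edge is clear. I press slowly while watching the force.

```bash
python3 -m jog '{"fingers":[0,0,0,0,0],"dp":[[2,0,1],[4,0,1],[6,0,1],[8,0,1],[9,0,1]],"twist":[0,0,0,0,0]}'
python3 -m jog '{"fingers":[0,0,0,0,0],"dp":[[1,0,0],[2,0,0],[3,0,0],[3,0,0],[3,0,0]],"twist":[0,0,0,0,0]}'
python3 g.py "[.624,-.2015,.0635]"
```

```text
time_s: 16.4
tcp_pos: [0.6254, -0.2014, 0.0709]
eef_rot: [19.4, 89.5, 32.2]
contact_force: [-0.5, 1.0, 3.4]
gripper_width: 0.0005
time_s: 16.9
tcp_pos: [0.6255, -0.2014, 0.0683]
eef_rot: [17.7, 89.5, 30.6]
contact_force: [-2.1, 1.3, 6.8]
gripper_width: 0.0007
t 16.9 p [ 0.6255 -0.2014  0.0683] F [-2.1  1.3  6.8] w 0.0007 j [ -1.  27. -13.  -0. -49. -76.]
axes x [ 0.008  0.005 -1.   ] y [-0.223  0.975  0.003] z [0.975 0.223 0.009]
[0.624, -0.2015, 0.0635] dp [ 4.8  0.2 -1.5]
```

```bash
python3 -m jog '{"fingers":[0,0,0,0,0],"dp":[[1,0,-0.5],[2,0,-1],[3,0,-1],[3,0,-1],[3,0,-1]],"twist":[0,0,0,0,0]}'
```

```text
time_s: 17.4
tcp_pos: [0.6255, -0.2014, 0.068]
eef_rot: [8.7, 89.3, 21.6]
contact_force: [-5.1, 4.9, 20.1]
gripper_width: 0.0003
```

```bash
python3 -m jog '{"fingers":[0,0,0,0,0],"dp":[[1,0,0],[2,0,0],[2,0,0],[2,0,0],[2,0,0]],"twist":[0,0,0,0,0]}'
```

```text
time_s: 17.9
tcp_pos: [0.6255, -0.2014, 0.0681]
eef_rot: [5.4, 89.3, 18.4]
contact_force: [-5.9, 3.0, 18.6]
gripper_width: 0.0003
```

```bash
cat > side.py <<'E'
import sys
from plant import r
from h import *
c=r.capture("side");h=cv2.cvtColor(c["frame"],cv2.COLOR_RGB2HSV)
q=np.linalg.inv(c["pose"])@[.624,-.2,.05,1];u,v,_=(c["intrinsics"]@q[:3]/q[2]).astype(int)
cv2.imwrite(sys.argv[1],cv2.resize(c["frame"][v-25:v+25,u-25:u+25,::-1],(400,400),interpolation=cv2.INTER_CUBIC))
E
python3 side.py pics/p1.png
for i in 1 2 3 4; do python3 -m jog '{"fingers":[0,0,0,0,0],"dp":[[-1,0,0],[-2,0,0],[-2,0,0],[-2,0,0],[-2,0,0]],"twist":[0,0,0,0,0]}' | grep -E 'time|tcp|force'; done
```

```text
time_s: 18.45
tcp_pos: [0.6255, -0.2014, 0.0699]
contact_force: [-0.3, 0.6, 4.1]
time_s: 18.95
tcp_pos: [0.6254, -0.2014, 0.0718]
contact_force: [-0.6, 0.9, 2.8]
time_s: 19.45
tcp_pos: [0.6254, -0.2014, 0.0737]
contact_force: [-0.2, 1.0, 0.4]
time_s: 19.95
tcp_pos: [0.6253, -0.2014, 0.0756]
contact_force: [0.5, 0.8, -0.5]
```

View pics/p1.png

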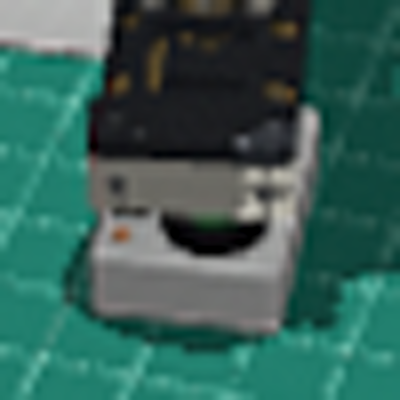

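The spring force fades to zero at about TCP z = 0.0741 and the stop was at 0.068, so the travel was 6 mm, fully pressed. Now I move clear and check.

```bash
python3 -m jog '{"fingers":[0,0,0,0,0],"dp":[[-15,0,0],[-45,0,0],[-85,0,0],[-125,0,0],[-150,0,0]],"twist":[0,0,0,0,0]}'
python3 -m jog '{"fingers":[0,0,0,0,0],"dp":[[0,20,-30],[0,50,-60],[0,80,-90],[0,110,-120],[0,130,-130]],"twist":[0,0,0,0,0]}'
python3 -m jog '{"fingers":[0,0,0,0,0],"dp":[[0,0,0],[0,0,0],[0,0,0],[0,0,0],[0,0,0]],"twist":[0,0,0,0,0]}'
python3 - <<'E'
from plant import r
from h import *
T,S=r.capture("top"),r.capture("side")
S0=dict(np.load("side0.npz"))
for n,col,b in [("old","yellow",(371,436)),("spareY","yellow",(468,264)),("spareB","blue",(466,280)),("save","green",(394,241)),("disc","red",(397,224))]:
    print(n,blob(S0,col,*b)[0].round(1),blob(S,col,*b)[0].round(1))
d=lambda f:cv2.resize(f["frame"][:,:,::-1],(800,600))
cv2.imwrite("pics/end.png",d(S))
E
```

```text
time_s: 20.45
tcp_pos: [0.6245, -0.2024, 0.2307]
eef_rot: [-2.6, 89.1, 10.4]
contact_force: [0.9, -0.1, 0.3]
gripper_width: 0.0005
time_s: 20.95
tcp_pos: [0.4658, -0.1044, 0.2298]
eef_rot: [-1.3, 89.0, 11.6]
contact_force: [0.8, 0.8, 0.3]
gripper_width: 0.0006
time_s: 21.45
tcp_pos: [0.4661, -0.1048, 0.2294]
eef_rot: [-1.4, 89.1, 11.5]
contact_force: [0.8, 0.1, 0.6]
gripper_width: 0.0005
old [237.5 278.6] [237.5 278.6]
spareY [299.2 168.4] [237.5 278.6]
spareB [297.9 178.2] [297.8 178.2]
save [251.2 152.8] [251.2 152.8]
disc [254.2 142.1] [254.1 142. ]
```

View pics/end.png

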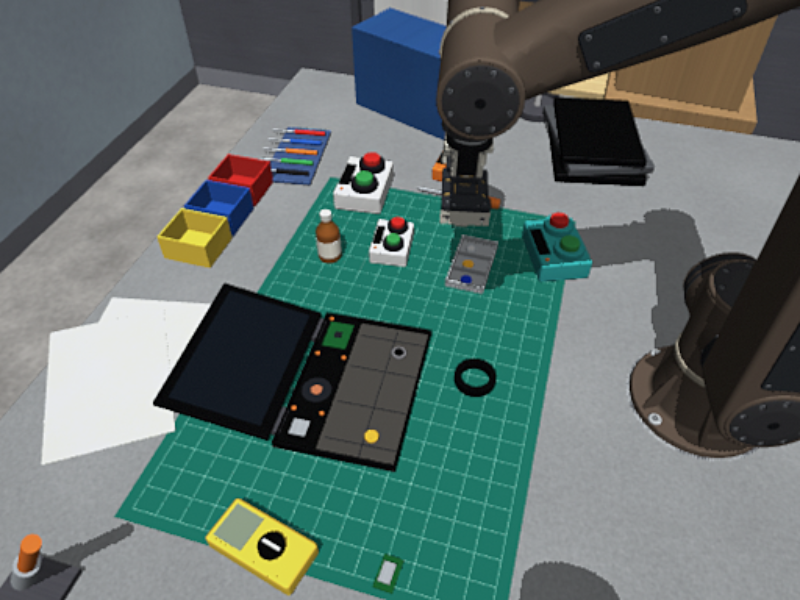

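The picture shows everything in place. The yellow spare is at (468,264) but in shadow, which is why the colour blob jumped to the other cell. Both buttons are up and the hand is high and clear.

```bash
python3 -c "
from plant import r
print(r.close_job())"
```

```text
the job is handed in; nothing more can be done
None
```

I pointed at both yellow cells, pressed and released the green save button, and handed the job in at about 21.6 s of the 46 s. No verdict is reported.

- **Old cell in the laptop:** I held the shut fingertips above it twice, about 2.5 s each time. The first hold was 28 mm up and the second 21 mm.
- **Yellow spare in the tray:** I held for about 2.5 s at 22 mm, with no contact force.
- **Green button on the smaller white recorder:** I pressed until it stopped, at about 20 N. The spring force showed about 6 mm of travel on release, so it went fully down and came back up.

**Final check:**
- In the side view, the old cell, the blue spare and both buttons are within 0.1 pixel of where they started.
- The loose things visible in that view look unmoved; the hand partly hid the screwdriver.
- The hand is clear at z = 0.23 m.

**Checks that failed or disagreed:**
- The two cameras together put heights about 5 mm too high at the cells, so I used the given heights there. At the button the uncorrected height, 0.057 m, turned out to match where contact was felt.
- The hand hid the old cell during its hold, so that position rests on the earlier measurement.
- The last automatic check missed the yellow spare because it lay in shadow and the colour match jumped to the old cell. In the picture the spare is in its place.

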